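# Crack the bench lift's release valve to bring the sample cup down to the side rest

### The job

The small hydraulic bench lift holds a cup of seeds up on its platform. Crack the release valve open by its red-handled lever (anticlockwise, only a fraction of a turn) so the platform sinks slowly, never faster than 4 cm a second, and stop it level with the top of the white side rest (within half a centimetre) by turning the lever back until the valve is fully shut against its stop. Work the lever gently without bending it, do not push on the platform, keep the cup standing on it, and leave the timer, dishes and flour cup where they are.

Things in the scene. Friction and masses are not known exactly. Their poses are not given: they have to be found in the camera images.
- lift: bench lift, bolted down: grey base 150 (x) x 370 (y) x 18 mm with a blue ram cylinder, an aluminium valve block with the release lever 180 mm to its -y side and the collar of the side rest on its +y side. Origin: underside of the base on the bench; z up, x away from the robot at yaw 0. In this frame the ram axis is at (0, 70) mm, the valve axis at (-20, -110) mm
- valve_axis (a point): point on the upright turning axis of the release valve, 100 mm above the bench, at the same height as the handle point
- handle (a point): middle of the lever's upright red handle: a round pin 16 mm across, 48 mm tall (74 to 122 mm above the bench), 70 mm from the valve axis; this point is 100 mm above the bench. The flat steel lever under it is 18 mm wide, its top 74 mm above the bench; the hub on the valve axis tops at 80 mm; nothing else on the lift within 100 mm of the pin is higher
- valve (a joint): angle of the valve spindle (rad): 0 = shut on its hard stop (lever along the lift's -x), grows anticlockwise seen from above, 1.3 = fully open. Stays where left; 2 to 4 N at the handle turn it. May start up to 0.08, which still holds. The ram starts to sink at an unknown opening between 0.15 and 0.7 (depends on the load); past it the speed grows about 15 mm/s per 0.1 rad
- lever (a joint): bend of the lever relative to the spindle (rad), 0 when unloaded: it is springy, 12 N m per rad, so 0.1 means about 17 N at the handle; more than 0.14 (24 N) either way is too much. The lever's direction is valve + lever
- platform (a joint): how far the platform has sunk from its highest position (m): 0 at the start, bottom stop at 0.09. It only sinks, it cannot be raised again
- platform_top (a point): centre of the top of the square aluminium platform, 110 x 110 x 12 mm, on the ram; 210 mm above the bench at the start
- rest_top (a point): centre of the top of the white side rest, 110 x 60 x 12 mm, fixed beside the platform on its +y side (8 mm gap); its top is set somewhere from 140 to 165 mm above the bench
- seed_cup: red-lidded cup of pale seeds, 62 mm across, 73 mm tall, standing loose in the middle of the platform; origin at its underside centre
- bench_timer: white bench timer, 66 x 66 x 19 mm, lying loose in front of the lift; origin at its underside
- petri_dishes: two stacked petri dishes, 90 mm across, 32 mm tall, loose at the right of the lift; origin at the underside
- powder_cup: red-lidded cup of flour, 62 mm across, 73 mm tall, loose at the right of the lift; origin at the underside

How it is judged:
On the way:
1. the valve is open and the platform has sunk at least 12 mm (value of joint platform above 0.012 m and value of joint valve above 0.12 rad), for 0.05 s.
At the end, for the whole second after the job is handed in: the platform's top stands within 6 mm of the height of the side rest's top and is at rest (under 2 mm/s), the valve is shut (under 0.05 rad), and the cup stands upright (under 0.1 rad) within 30 mm of the platform's centre (z of platform_top in the frame of rest_top between -0.006 and 0.006 m and value of joint valve below 0.05 rad and velocity of joint platform below 0.002 m/s and angle between seed_cup's own z axis and vertical below 0.1 rad and distance between seed_cup and platform_top below 0.03 m and linear speed of seed_cup below 0.01 m/s); the robot touches nothing.
It fails at once if the platform sinks faster than 45 mm/s (velocity of joint platform above 0.045 m/s).
It fails at once if the lever is bent by more than 0.14 rad (about 24 N at the handle) (value of joint lever above 0.14 rad or value of joint lever below -0.14 rad).
It fails at once if the robot pushes on the platform (contact force between any of the arm, the fingers and platform above 3 N).
It fails at once if the seed cup tips over or slides off (angle between seed_cup's own z axis and vertical above 0.3 rad or distance between seed_cup and platform_top above 0.05 m).
It fails at once if the timer, the petri dishes or the flour cup is moved over 20 mm (distance of any of bench_timer, petri_dishes, powder_cup from where it was at the start of the episode above 0.02 m).
It also fails if it takes over 72 s, if anything falls off the work surface, if the arm or the gripper's body presses on something with over 40 N, if the wrist force passes 120 N, or if a joint passes its speed limit or range.

### The arm

A 7-joint arm with a two-finger parallel gripper is mounted at the origin on a cart in front of the work surface, level with it; the furniture and walls round the work are solid. World frame = base frame: x ahead of the robot, y to its left, z up, the work surface at z = 0. Lengths are in m, angles in rad, forces in N, time in s.
With the tool pointing down it reaches from about 0.4 to 0.85 m from the base axis. Payload 4.5 kg.
Tool frame: the origin (TCP) lies midway between the tips of the shut fingers; the grasp point (between the pads) lies 19 mm behind it; z points along the fingers, x is the direction in which the jaws open and shut, and the axes are right-handed (so a half turn about z gives the same grasp; the last joint's range is limited). The gripper opens to 88 mm and grips with 3 to 60 N. Pads are 18 mm wide; open, the fingers measure 123 mm over their backs; the gripper's body (75 mm by 187 mm) begins 45 mm behind the grasp point.
Start: joints at [1.216, 0.689, -0.195, 1.565, 0.157, 0.902, -0.215], TCP at [0.237, -0.578, 0.239] pointing down, gripper open.
Joint ranges: [-3.01, 3.01], [-0.46, 2.08], [-1.47, 1.51], [0.13, 2.56], [-1, 4.14], [0.04, 2.09], [-2.66, 2.66]. Speed limits (rad/s): [2.57, 2.57, 3.14, 3.14, 3.14, 3.14, 3.14].

### API

Orientations are given as a unit quaternion [x, y, z, w].
In Python, from plant import r gives the robot as it stands. The module is installed in compiled form; this text tells all that it offers.
- The arm moves only by the tool play_rows, never from a script. Its argument "increments" is a list of rows, each a list of 7 numbers: the opening, from 0 (shut) to 1 (fully open), then the shift along the tool's x, y, z in mm, then the turn, a rotation vector about the tool's x, y, z in rad. In form: [[hand, dx, dy, dz, wx, wy, wz], ...]. A call has exactly 8 rows; each row shifts and turns the pose as measured when the row begins, along the tool's axes as they then stand; what a row does not reach is not made up. A row lasts 1/8 s, in which the tool goes at most 62.5 mm and 10.7 degrees, less where a joint would pass 70% of its speed; a pose out of reach is approached as far as the arm can. A call is refused whole if a number of a shift passes 62.5 or a number of a turn 0.188, either way. A call with a gripper value outside its range is refused whole. The fingers move at their own pace and stop on an object; "grip_force" is the grip in N (left out, the last holds). Time passes only in rows, so rows that do not move let the fingers close, or fill a call up. It gives the time, the measured TCP pose, the force and the opening at its end, in the units of the state.
- r.get_state(): the state, without advancing time (a new reading comes with each control period).
- r.snapshot(name): name is "scene" or "top" or "wrist"; returns the picture (420x560x3 uint8, red, green, blue); there is no depth.
- r.get_calibration(name): a dict with "fx", "fy", "cx", "cy" (pixels), "R" (3x3) and "t" (3): a world point X has camera coordinates R X + t. Camera axes: x right, y down, z forward; pixel columns grow to the right and rows downward; lengths in m; the calibration is good to about 2 mm. The wrist camera is an equidistant fisheye: a pixel r from the principal point sees the ray r / f radians off the axis. A picture is of the moment at which its call begins: read the wrist's pose just before it. get_calibration takes no time and is no camera call; for the wrist camera it gives the pose at the moment of the call.
- r.finish_job(): hands the job in, once; it reports no verdict.
The state is a dict: "clock": time; "q": joint angles; "qd": joint speeds; "joint_torque": joint torques, N m; "tool_pos": TCP position; "eef_rot": TCP orientation; "contact_force": force on the tool from outside, world axes, zero at the start; "moment": the same for the moment, N m; "opening": opening from 0.0 (shut) to 1.0 (fully open).
Only numpy, scipy, OpenCV 4.12 (cv2) and the standard library are available. Lean on these libraries where they do the work, as an engineer would, in place of code of your own. Each camera call takes 0.05 s, during which the arm holds its last target.

## Working session

There is one attempt and no reset: what is moved stays moved. The work goes in short steps, Python scripts to look and compute and a tool call to move; the robot and the scene stay as the last step left them, time stands still between calls to the robot, and variables do not carry over. Pictures are saved under pics/ and viewed, and the job is handed in when it is done.

Besides the shell and the picture viewer there is one more tool, called as a command line: name --pt "numbers of a row" for each row, then --argument value for the rest. play_rows: Moves the arm, as the interface text tells. Its arguments: {"type":"object","properties":{"increments":{"type":"array"},"grip_force":{"type":"number"}},"required":["increments"]}

```bash
mkdir -p pics; cat > h.py <<'E'
import numpy as np, cv2
from plant import r
def snap(n,f):
    im=r.snapshot(n); cv2.imwrite('pics/'+f,im[:,:,::-1]); return im
E
python3 - <<'E'
from h import *
np.set_printoptions(precision=4,suppress=True)
s=r.get_state(); print(s)
for n in("scene","top","wrist"):
    c=r.get_calibration(n); print(n,c); snap(n,n+'0.png')
np.save('x.npy',0)
E
```

```text
{'clock': 0.0, 'q': array([ 1.2158,  0.69  , -0.1945,  1.5663,  0.1573,  0.9025, -0.2151]), 'qd': array([ 0.0015, -0.0011, -0.0004, -0.0001, -0.0003,  0.0008,  0.0001]), 'joint_torque': array([ -0.0003, -52.7549,  -1.267 , -15.3425,  -0.0526,   0.0067,
         0.0002]), 'tool_pos': array([ 0.2366, -0.5778,  0.2379]), 'eef_rot': array([ 0.8304, -0.5572, -0.0008, -0.0005]), 'contact_force': array([-0.2676, -0.0523,  0.1107]), 'moment': array([ 0.0082, -0.0589, -0.0097]), 'opening': 1.0019497783315199}
scene {'fx': 518.6963760244167, 'fy': 518.6963760244167, 'cx': 284.3487369511317, 'cy': 206.55952083877403, 'R': array([[-0.7403, -0.6722, -0.0043],
       [-0.507 ,  0.5626, -0.653 ],
       [ 0.4414, -0.4812, -0.7574]]), 't': array([0.4553, 0.4139, 0.8767])}
top {'fx': 414.7596534532768, 'fy': 414.7596534532768, 'cx': 279.24124360077707, 'cy': 204.71345425470022, 'R': array([[ 0.0839, -0.9965, -0.0044],
       [-0.9712, -0.0808, -0.2242],
       [ 0.2231,  0.0231, -0.9745]]), 't': array([-0.0481,  0.6441,  1.0134])}
wrist {'fx': 325.19226210127806, 'fy': 325.19226210127806, 'cx': 280.2725857620003, 'cy': 210.26598321163743, 'R': array([[ 0.3787, -0.9255, -0.0017],
       [-0.8915, -0.3653,  0.2679],
       [-0.2486, -0.0999, -0.9634]]), 't': array([-0.6246, -0.0377,  0.3891])}
```

View pics/scene0.png

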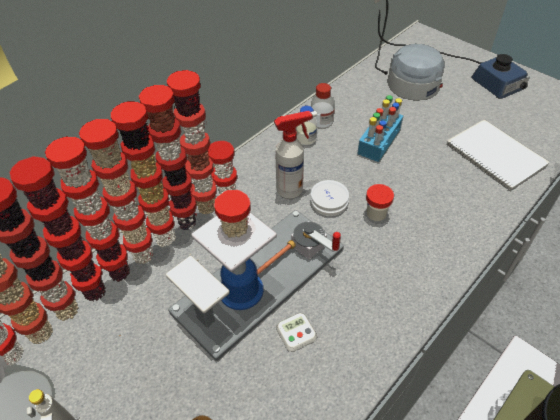

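View pics/top0.png

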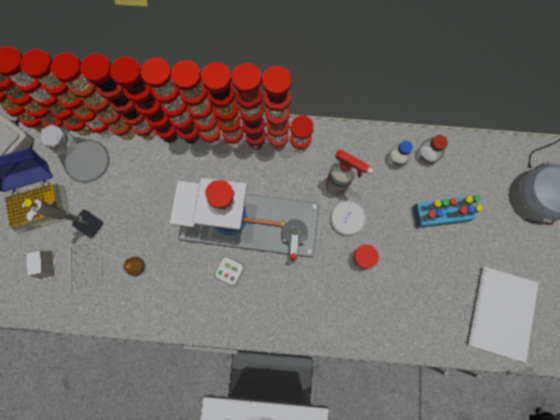

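View pics/wrist0.png

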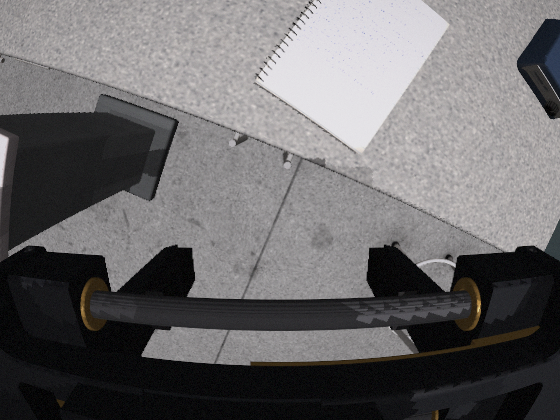

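```bash
python3 - <<'E'
from h import *
a=cv2.imread('pics/scene0.png');b=cv2.imread('pics/top0.png')
cv2.imwrite('pics/s1.png',cv2.resize(a[180:360,160:360],None,fx=4,fy=4,interpolation=3)[:600])
cv2.imwrite('pics/s1.png',cv2.resize(a[185:335,160:360],None,fx=4,fy=4,interpolation=3))
cv2.imwrite('pics/t1.png',cv2.resize(b[165:285,165:325],None,fx=5,fy=5,interpolation=3))
E
```

```text
(no output)
```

View pics/s1.png

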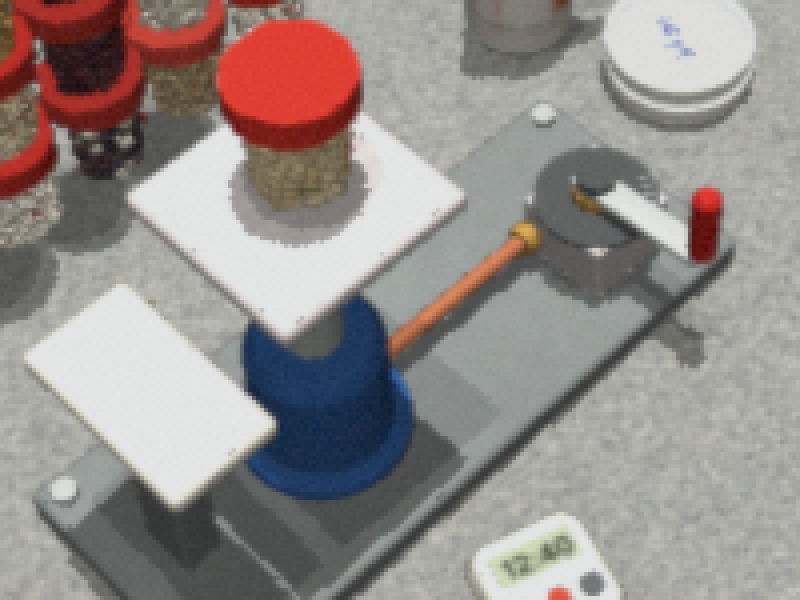

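View pics/t1.png

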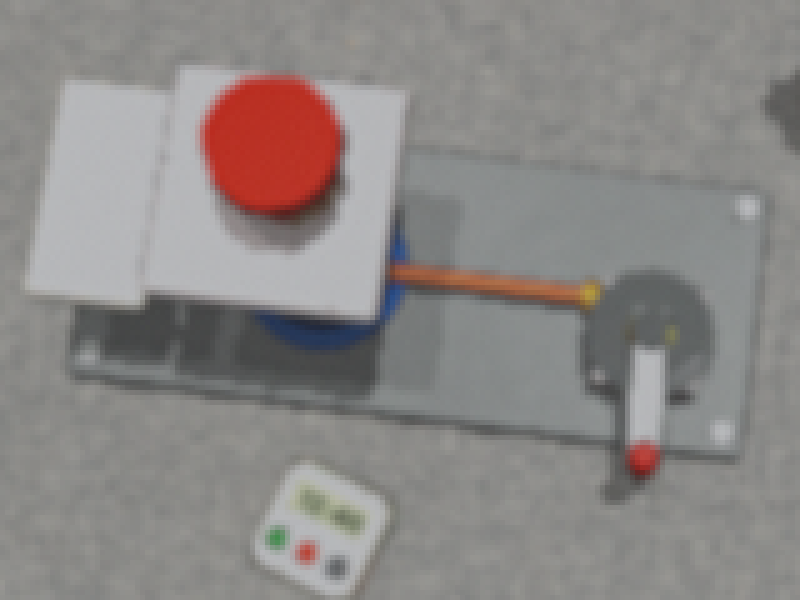

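```bash
cat > fit.py <<'E'
from h import *
from scipy.optimize import least_squares
C={n:r.get_calibration(n) for n in('scene','top')}
def proj(n,X):
    c=C[n];p=c['R']@X+c['t'];return np.array([c['cx']+c['fx']*p[0]/p[2],c['cy']+c['fy']*p[1]/p[2]])
S=lambda u,v:(u/4+160-.4,v/4+185-.4); T=lambda u,v:(u/5+165-.4,v/5+165-.4)
hx,hy=.055,.055
O=[]
def add(n,px,f,name):O.append((n,np.array(px),f,name))
B=lambda a,b:(lambda p:np.array([a*.075,b*.185,.018]))
add('top',T(765,187),B(1,-1),'b');add('top',T(740,460),B(-1,-1),'b');add('top',T(72,378),B(-1,1),'b')
add('scene',S(735,248),B(-1,-1),'b');add('scene',S(540,103),B(1,-1),'b');add('scene',S(38,500),B(1,1),'b')
P=lambda a,b:(lambda p:np.array([a*.055,.07+b*.055,p[3]]))
for q,a,b in((T(178,66),1,1),(T(407,92),1,-1),(T(380,320),-1,-1),(T(150,290),-1,1)):add('top',q,P(a,b),'p')
for q,a,b in((S(128,198),1,1),(S(465,193),-1,-1),(S(288,335),-1,1)):add('scene',q,P(a,b),'p')
R=lambda a,b:(lambda p:np.array([a*.055,.07+.055+.008+.03+b*.03,p[4]]))
for q,a,b in((T(63,80),1,1),(T(172,92),1,-1),(T(145,303),-1,-1),(T(27,290),-1,1)):add('top',q,R(a,b),'r')
for q,a,b in((S(25,355),1,1),(S(122,285),1,-1),(S(275,422),-1,-1),(S(178,502),-1,1)):add('scene',q,R(a,b),'r')
H=lambda p:np.array([-.02-.07*np.cos(p[5]),-.11-.07*np.sin(p[5]),p[6]])
add('top',T(643,457),H,'h');add('scene',S(706,196),H,'h')
def W(p,X):
    c,s=np.cos(p[2]),np.sin(p[2]);return np.array([p[0]+c*X[0]-s*X[1],p[1]+s*X[0]+c*X[1],X[2]])
def res(p):return np.concatenate([proj(n,W(p,f(p)))-px for n,px,f,_ in O])
if __name__=='__main__':
    s=least_squares(res,[.6,.05,0,.21,.15,0.05,.12],loss='soft_l1')
    np.set_printoptions(precision=4,suppress=True)
    print(s.x); p=s.x
    for (n,px,f,k),e in zip(O,res(p).reshape(-1,2)):print(n,k,e.round(2))
    print('axis',W(p,np.array([-.02,-.11,.1])),'handle',W(p,H(p)))
E
python3 fit.py
```

```text
[ 0.607   0.0701 -0.0342  0.2077  0.1543  0.0581  0.1174]
top b [7.13 0.31]
top b [ 6.89 -0.14]
top b [4.26 0.14]
scene b [ 4.86 -7.33]
scene b [ 4.21 -6.54]
scene b [ 4.1  -6.19]
top p [-0.79 -1.11]
top p [ 0.29 -1.  ]
top p [-0.92 -0.03]
top p [-2.99  0.35]
scene p [-2.3   0.14]
scene p [1.12 0.19]
scene p [-0.78  1.98]
top r [-0.95 -0.7 ]
top r [ 1.37 -0.36]
top r [-0.6   1.42]
top r [-1.7   1.12]
scene r [-1.98  0.78]
scene r [-0.05 -1.41]
scene r [1.58 0.09]
scene r [-0.59  2.05]
top h [ 0.44 -1.08]
scene h [-0.45  0.07]
axis [ 0.5832 -0.0391  0.1   ] handle [ 0.5133 -0.0408  0.1174]
```

```bash
sed -i 's/b\*.185,.018/p[7]+b*.185,.018/; s/,.12\],loss/,.12,0.01],loss/' fit.py; python3 fit.py
```

```text
[ 0.6058  0.0684 -0.0404  0.2078  0.1541  0.0287  0.12    0.0199]
top b [0.67 0.35]
top b [-0.11 -0.15]
top b [-2.51 -0.69]
scene b [ 0.21 -1.92]
scene b [-0.31 -1.92]
scene b [-2.98 -0.62]
top p [ 0.05 -0.85]
top p [ 1.1  -0.46]
top p [-0.38  0.51]
top p [-2.42  0.6 ]
scene p [-1.25 -0.4 ]
scene p [2.09 0.07]
scene p [-0.01  1.62]
top r [-0.11 -0.59]
top r [ 2.19 -0.1 ]
top r [-0.04  1.64]
top r [-1.11  1.2 ]
scene r [-1.05  0.14]
scene r [ 0.96 -1.89]
scene r [ 2.31 -0.22]
scene r [0.04 1.58]
top h [ 0.01 -0.44]
scene h [0.1  0.07]
axis [ 0.5813 -0.0407  0.1   ] handle [ 0.5113 -0.0399  0.12  ]
```

play_rows --pt "1 -15 -17 0 0 0 0" --pt "1 -27 -32 0 0 0 0" --pt "1 -27 -32 0 0 0 0" --pt "1 -27 -32 0 0 0 0" --pt "1 -27 -32 0 0 0 0" --pt "1 -27 -32 0 0 0 0" --pt "1 -27 -32 0 0 0 0" --pt "1 -27 -32 0 0 0 0"

```text
clock: 1.15
tool_pos: [0.3843, -0.2926, 0.236]
eef_rot: [0.828, -0.561, -0.002, 0.0]
contact_force: [0.8, 0.1, -0.5]
opening: 1.0
```

play_rows --pt "1 -26 -30 5 0 0 0" --pt "1 -26 -30 5 0 0 0" --pt "1 -26 -30 5 0 0 0" --pt "1 -26 -30 5 0 0 0" --pt "1 -26 -30 5 0 0 0" --pt "1 -26 -30 5 0 0 0" --pt "1 -15 -16 3 0 0 0" --pt "1 0 0 0 0 0 0"

```text
clock: 2.15
tool_pos: [0.5071, -0.049, 0.2015]
eef_rot: [0.83, -0.558, -0.002, -0.001]
contact_force: [0.6, 0.0, 0.9]
opening: 0.999
```

```bash
python3 - <<'E'
from h import *
print(r.get_state()['tool_pos'],r.get_calibration('wrist'))
snap('wrist','w1.png');snap('scene','sc1.png')
E
```

```text
[ 0.50709379 -0.04898895  0.20146354] {'fx': 325.19226210127806, 'fy': 325.19226210127806, 'cx': 280.2725857620003, 'cy': 210.26598321163743, 'R': array([[ 0.37744374, -0.92602415, -0.00393646],
       [-0.89161071, -0.36455861,  0.26856539],
       [-0.25013311, -0.09785854, -0.96325341]]), 't': array([-0.23651608,  0.40628455,  0.4748338 ])}
```

View pics/w1.png

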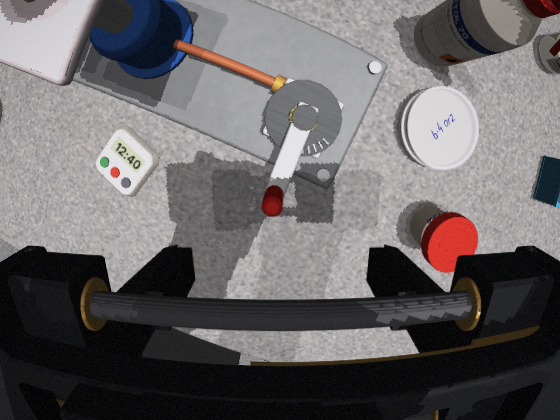

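View pics/sc1.png

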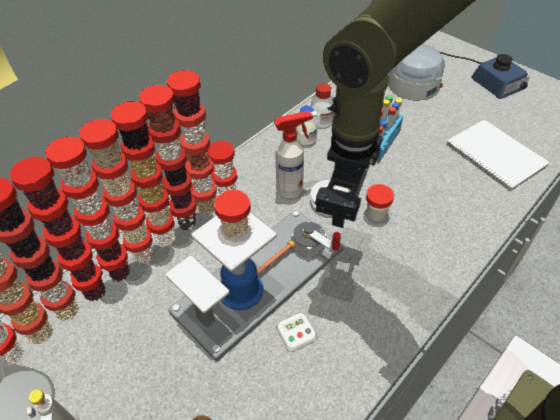

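```bash
python3 - <<'E'
from h import *
c=r.get_calibration('wrist')
def pf(X):
    p=c['R']@X+c['t'];th=np.arctan2(np.hypot(p[0],p[1]),p[2]);k=c['fx']*th/np.hypot(p[0],p[1])
    return c['cx']+k*p[0],c['cy']+k*p[1]
print(-c['R'].T@c['t'])
for X in((.5113,-.0399,.122),(.5113,-.0399,.074),(.5813,-.0407,.08)):print(X,pf(np.array(X)))
a=cv2.imread('pics/w1.png');cv2.imwrite('pics/w1c.png',cv2.resize(a[70:230,200:360],None,fx=3.7,fy=3.7,interpolation=3))
E
```

```text
[ 0.56958143 -0.02706679  0.34746964]
(0.5113, -0.0399, 0.122) (np.float64(267.37385991122176), np.float64(204.48836312393973))
(0.5113, -0.0399, 0.074) (np.float64(269.6760893587245), np.float64(190.39753049960044))
(0.5813, -0.0407, 0.08) (np.float64(302.16718020247123), np.float64(114.58609734975185))
```

View pics/w1c.png

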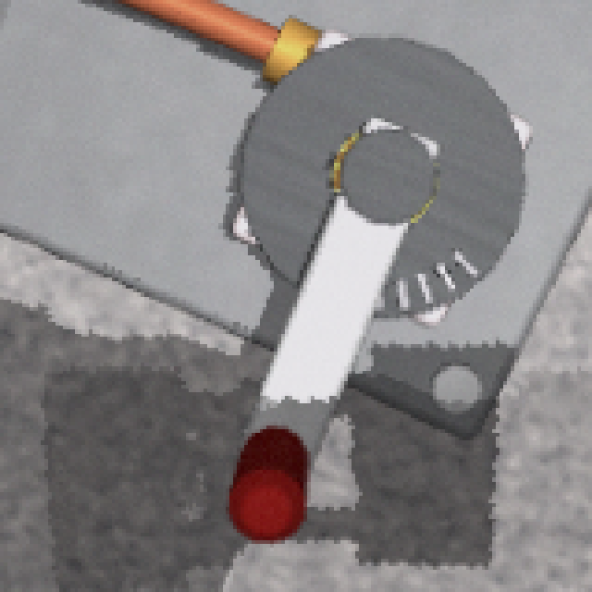

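play_rows --pt "1 -2 -3 10 0 0 0" --pt "1 -2 -3 20 0 0 0" --pt "1 0 0 20 0 0 0" --pt "1 0 0 20 0 0 0" --pt "1 0 0 20 0 0 0" --pt "1 0 0 15 0 0 0" --pt "0.6 0 0 8 0 0 0" --pt "0.4 0 0 0 0 0 0" --grip_force 4

```text
clock: 3.25
tool_pos: [0.507, -0.0555, 0.0831]
eef_rot: [0.824, -0.566, -0.001, 0.003]
contact_force: [-0.4, 0.2, 0.1]
opening: 0.8
```

play_rows --pt "0.4 -3 -3 0 0 0 0" --pt "0.4 -3 -3 0 0 0 0" --pt "0.4 -3 -2 0 0 0 0" --pt "0.4 -1 0 0 0 0 0" --pt "0.4 0 0 0 0 0 0" --pt "0.4 0 0 0 0 0 0" --pt "0.4 0 0 0 0 0 0" --pt "0.4 0 0 0 0 0 0"

```text
clock: 4.25
tool_pos: [0.5123, -0.0426, 0.0847]
eef_rot: [0.824, -0.566, 0.0, 0.002]
contact_force: [-0.1, 0.1, -0.0]
opening: 0.4
```

Centred on the pin. Close gently.

play_rows --pt "0.3 0 0 0 0 0 0" --pt "0.2 0 0 0 0 0 0" --pt "0.15 0 0 0 0 0 0" --pt "0.1 0 0 0 0 0 0" --pt "0.1 0 0 0 0 0 0" --pt "0.1 0 0 0 0 0 0" --pt "0.1 0 0 0 0 0 0" --pt "0.1 0 0 0 0 0 0" --grip_force 4

```text
clock: 5.25
tool_pos: [0.5113, -0.0412, 0.0847]
eef_rot: [0.825, -0.566, -0.001, 0.002]
contact_force: [-0.1, 0.8, 0.9]
opening: 0.179
```

```bash
python3 - <<'E'
from h import *
print(r.get_state()['tool_pos'])
snap('wrist','w2.png');snap('scene','sc2.png')
E
```

```text
[ 0.51126999 -0.04122555  0.08465005]
```

View pics/w2.png

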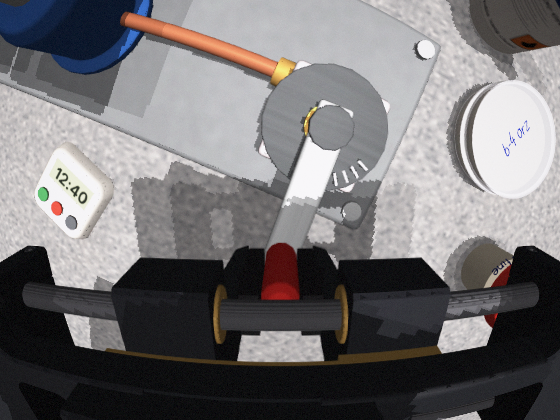

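View pics/sc2.png

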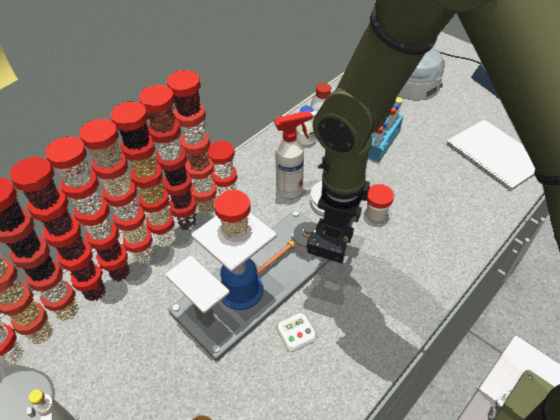

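play_rows --pt "0.1 2 0.8 0 0 0 0" --pt "0.1 2 0.8 0 0 0 0" --pt "0.1 2 0.8 0 0 0 0" --pt "0.1 2 0.8 0 0 0 0" --pt "0.1 0 0 0 0 0 0" --pt "0.1 0 0 0 0 0 0" --pt "0.1 0 0 0 0 0 0" --pt "0.1 0 0 0 0 0 0"

```text
clock: 6.35
tool_pos: [0.5112, -0.0475, 0.0847]
eef_rot: [0.826, -0.564, -0.002, 0.0]
contact_force: [-1.7, 3.6, 1.1]
opening: 0.176
```

```bash
cat > m.py <<'E'
from h import *
import sys
C=r.get_calibration('scene')
def proj(X):
    p=C['R']@X+C['t'];return np.array([C['cx']+C['fx']*p[0]/p[2],C['cy']+C['fy']*p[1]/p[2]])
c=np.array([.6058+.04*.07,.0684+.07,.2])
ref=cv2.imread('pics/scene0.png')
K=6
def meas(im,save=None):
    # template: platform top front edge + cup; slide along the expected sink path
    x0,y0,x1,y1=190,188,278,272
    best=[]
    t=ref[y0:y1,x0:x1].astype(np.float32)
    # mask: red lid + white platform
    hsv=cv2.cvtColor(ref[y0:y1,x0:x1],cv2.COLOR_BGR2HSV)
    m=((hsv[...,2]>170)|((hsv[...,1]>170)&(hsv[...,2]>120))&((hsv[...,0]<8)|(hsv[...,0]>172))).astype(np.uint8)
    m=cv2.dilate(cv2.morphologyEx(m,cv2.MORPH_OPEN,np.ones((3,3))),np.ones((5,5))).astype(np.float32)[...,None]
    xs,ys=np.meshgrid(np.arange(x0,x1),np.arange(y0,y1))
    P0=proj(c);D=C['R'][2]
    z0=(C['R']@c+C['t'])[2]
    ss=np.arange(-.004,.09,.0005)
    for s in ss:
        X=c-[0,0,s];P1=proj(X);k=z0/(C['R']@X+C['t'])[2]
        w=cv2.remap(im,((xs-P0[0])*k+P1[0]).astype(np.float32),((ys-P0[1])*k+P1[1]).astype(np.float32),cv2.INTER_LINEAR).astype(np.float32)
        best.append((np.minimum(abs(w-t),60)*m).sum()/m.sum())
    b=np.array(best);i=b.argmin();return ss[i]*1e3,b[i]
if __name__=='__main__':
    n=int(sys.argv[2]) if len(sys.argv)>2 else 1
    for j in range(n):
        s=r.get_state();im=snap('scene',sys.argv[1]+str(j)+'.png')[:,:,::-1].copy()
        p=s['tool_pos'];a=np.arctan2(-.0425-p[1],.581-p[0])
        print(round(s['clock'],3),'sink mm',meas(im),'tool',(p*1e3).round(1),'a',a.round(3),'F',s['contact_force'].round(1))
E
python3 m.py k0 2
```

```text
6.35 sink mm (np.float64(1.0), np.float32(56.156265)) tool [511.2 -47.5  84.7] a 0.071 F [-1.7  3.6  1.1]
6.4 sink mm (np.float64(1.0), np.float32(56.16944)) tool [511.2 -47.5  84.7] a 0.071 F [-0.6  3.3  1.2]
```

```bash
python3 - <<'E'
from m import *
for f in('scene0','sc1','sc2','k00'):print(f,meas(cv2.imread(f'pics/{f}.png')))
print(proj(c))
a=cv2.imread('pics/k00.png');cv2.imwrite('pics/k00c.png',cv2.resize(a[150:350,160:360],None,fx=3,fy=3,interpolation=3))
E
```

```text
scene0 (np.float64(0.0), np.float32(0.0))
sc1 (np.float64(1.0), np.float32(46.440437))
sc2 (np.float64(1.0), np.float32(56.886917))
k00 (np.float64(1.0), np.float32(56.156265))
[234.47501817 235.98045581]
```

View pics/k00c.png

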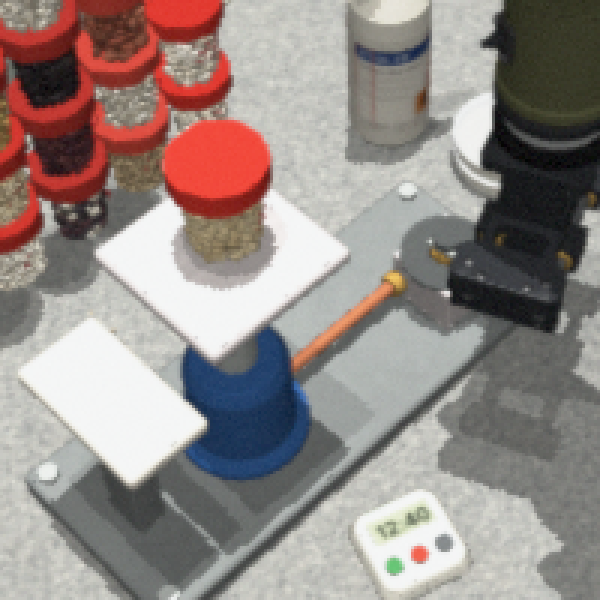

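```bash
sed -i 's#pics/scene0.png#pics/sc2.png#' m.py
```

play_rows --pt "0.1 2.5 0.6 0 0 0 0" --pt "0.1 2.5 0.6 0 0 0 0" --pt "0.1 2.5 0.6 0 0 0 0" --pt "0.1 0 0 0 0 0 0" --pt "0.1 0 0 0 0 0 0" --pt "0.1 0 0 0 0 0 0" --pt "0.1 0 0 0 0 0 0" --pt "0.1 0 0 0 0 0 0"

```text
clock: 7.45
tool_pos: [0.5116, -0.0549, 0.0847]
eef_rot: [0.826, -0.564, -0.003, 0.0]
contact_force: [-1.7, 3.3, 1.8]
opening: 0.185
```

```bash
python3 m.py k1 1
```

```text
7.45 sink mm (np.float64(0.0), np.float32(4.30101)) tool [511.6 -54.9  84.7] a 0.176 F [-1.7  3.3  1.8]
```

play_rows --pt "0.1 2.6 0.4 0 0 0 0" --pt "0.1 2.6 0.4 0 0 0 0" --pt "0.1 2.6 0.4 0 0 0 0" --pt "0.1 0 0 0 0 0 0" --pt "0.1 0 0 0 0 0 0" --pt "0.1 0 0 0 0 0 0" --pt "0.1 0 0 0 0 0 0" --pt "0.1 0 0 0 0 0 0" --grip_force 10

```text
clock: 8.5
tool_pos: [0.5126, -0.0603, 0.0847]
eef_rot: [0.827, -0.562, -0.004, -0.0]
contact_force: [-1.5, 2.5, 1.6]
opening: 0.177
```

```bash
python3 m.py k2 1
```

```text
8.5 sink mm (np.float64(0.0), np.float32(4.5672107)) tool [512.6 -60.3  84.7] a 0.254 F [-1.5  2.5  1.6]
```

play_rows --pt "0.1 2.6 0.3 0 0 0 0" --pt "0.1 2.6 0.3 0 0 0 0" --pt "0.1 2.6 0.3 0 0 0 0" --pt "0.1 0 0 0 0 0 0" --pt "0.1 0 0 0 0 0 0" --pt "0.1 0 0 0 0 0 0" --pt "0.1 0 0 0 0 0 0" --pt "0.1 0 0 0 0 0 0"

```text
clock: 9.55
tool_pos: [0.5139, -0.066, 0.0848]
eef_rot: [0.828, -0.561, -0.006, -0.001]
contact_force: [-1.9, 3.7, 2.1]
opening: 0.175
```

```bash
python3 m.py k3 1
```

```text
9.55 sink mm (np.float64(0.0), np.float32(4.8607616)) tool [513.9 -66.   84.8] a 0.338 F [-1.9  3.7  2.1]
```

play_rows --pt "0.1 2.8 0 0 0 0 0" --pt "0.1 2.8 0 0 0 0 0" --pt "0.1 2.8 0 0 0 0 0" --pt "0.1 0 0 0 0 0 0" --pt "0.1 0 0 0 0 0 0" --pt "0.1 0 0 0 0 0 0" --pt "0.1 0 0 0 0 0 0" --pt "0.1 0 0 0 0 0 0"

```text
clock: 10.6
tool_pos: [0.516, -0.0724, 0.0848]
eef_rot: [0.828, -0.56, -0.007, -0.001]
contact_force: [-1.4, 3.2, 3.0]
opening: 0.174
```

```bash
python3 m.py k4 1
```

```text
10.6 sink mm (np.float64(0.0), np.float32(5.24662)) tool [516.  -72.4  84.8] a 0.431 F [-1.4  3.2  3. ]
```

play_rows --pt "0.1 2.8 -0.3 0 0 0 0" --pt "0.1 2.8 -0.3 0 0 0 0" --pt "0.1 2.5 -0.3 0 0 0 0" --pt "0.1 0 0 0 0 0 0" --pt "0.1 0 0 0 0 0 0" --pt "0.1 0 0 0 0 0 0" --pt "0.1 0 0 0 0 0 0" --pt "0.1 0 0 0 0 0 0"

```text
clock: 11.65
tool_pos: [0.5186, -0.0786, 0.0848]
eef_rot: [0.828, -0.56, -0.009, -0.001]
contact_force: [-0.7, 4.1, 3.7]
opening: 0.178
```

```bash
python3 m.py k5 1
```

```text
11.65 sink mm (np.float64(6.500000000000001), np.float32(21.837452)) tool [518.6 -78.6  84.8] a 0.525 F [-0.7  4.1  3.7]
```

play_rows --pt "0.1 0 0 0 0 0 0" --pt "0.1 0 0 0 0 0 0" --pt "0.1 0 0 0 0 0 0" --pt "0.1 0 0 0 0 0 0" --pt "0.1 0 0 0 0 0 0" --pt "0.1 0 0 0 0 0 0" --pt "0.1 0 0 0 0 0 0" --pt "0.1 0 0 0 0 0 0"

```text
clock: 12.7
tool_pos: [0.5186, -0.0787, 0.0847]
eef_rot: [0.828, -0.56, -0.009, -0.001]
contact_force: [-1.8, 4.0, 2.7]
opening: 0.179
```

```bash
python3 m.py k6 1
```

```text
12.7 sink mm (np.float64(18.5), np.float32(31.794716)) tool [518.6 -78.7  84.7] a 0.525 F [-1.8  4.   2.7]
```

View pics/k60.png

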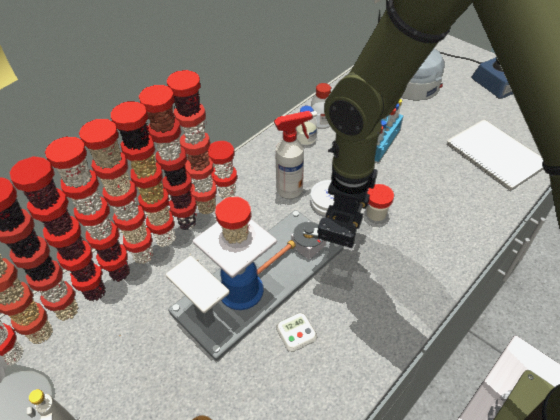

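play_rows --pt "0.1 0 0 0 0 0 0" --pt "0.1 0 0 0 0 0 0" --pt "0.1 0 0 0 0 0 0" --pt "0.1 0 0 0 0 0 0" --pt "0.1 0 0 0 0 0 0" --pt "0.1 0 0 0 0 0 0" --pt "0.1 0 0 0 0 0 0" --pt "0.1 0 0 0 0 0 0"

```text
clock: 13.75
tool_pos: [0.5186, -0.0787, 0.0846]
eef_rot: [0.828, -0.56, -0.009, -0.001]
contact_force: [-2.0, 2.9, 3.0]
opening: 0.178
```

```bash
python3 m.py k7 1
```

```text
13.75 sink mm (np.float64(29.500000000000004), np.float32(38.77234)) tool [518.6 -78.7  84.6] a 0.526 F [-2.   2.9  3. ]
```

```bash
python3 - <<'E'
import cv2
a=cv2.imread('pics/k70.png');cv2.imwrite('pics/k70c.png',cv2.resize(a[185:335,160:360],None,fx=4,fy=4,interpolation=3))
E
```

```text
(no output)
```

View pics/k70c.png

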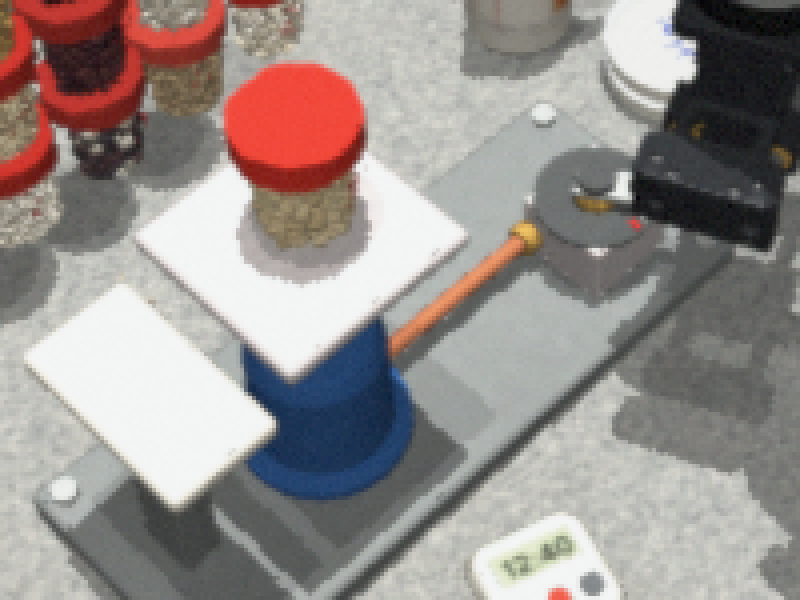

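play_rows --pt "0.1 0 0 0 0 0 0" --pt "0.1 0 0 0 0 0 0" --pt "0.1 0 0 0 0 0 0" --pt "0.1 0 0 0 0 0 0" --pt "0.1 0 0 0 0 0 0" --pt "0.1 0 0 0 0 0 0" --pt "0.1 0 0 0 0 0 0" --pt "0.1 0 0 0 0 0 0"

```text
clock: 14.8
tool_pos: [0.5185, -0.0788, 0.0845]
eef_rot: [0.828, -0.56, -0.009, -0.001]
contact_force: [-1.8, 3.3, 1.9]
opening: 0.174
```

```bash
python3 m.py k8 1; python3 - <<'E'
import cv2
a=cv2.imread('pics/k80.png');cv2.imwrite('pics/k80c.png',cv2.resize(a[185:335,160:360],None,fx=4,fy=4,interpolation=3))
E
```

```text
14.8 sink mm (np.float64(39.50000000000001), np.float32(43.51686)) tool [518.5 -78.8  84.5] a 0.526 F [-1.8  3.3  1.9]
```

View pics/k80c.png

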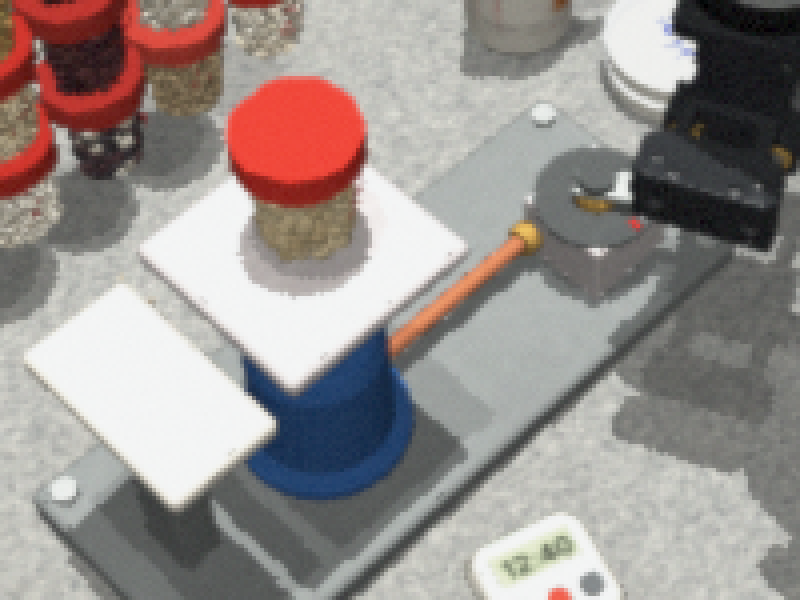

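play_rows --pt "0.1 0 0 0 0 0 0" --pt "0.1 0 0 0 0 0 0" --pt "0.1 0 0 0 0 0 0" --pt "0.1 0 0 0 0 0 0" --pt "0.1 0 0 0 0 0 0" --pt "0.1 -4.5 0.6 0 0 0 0" --pt "0.1 -4.5 0.4 0 0 0 0" --pt "0.1 -4 0 0 0 0 0"

```text
clock: 15.85
tool_pos: [0.5154, -0.0739, 0.0844]
eef_rot: [0.826, -0.564, -0.004, 0.001]
contact_force: [1.3, -4.4, -2.0]
opening: 0.18
```

```bash
python3 m.py k9 2; python3 - <<'E'
import cv2
a=cv2.imread('pics/k91.png');cv2.imwrite('pics/k90c.png',cv2.resize(a[185:335,160:360],None,fx=4,fy=4,interpolation=3))
E
```

```text
15.85 sink mm (np.float64(47.0), np.float32(46.271484)) tool [515.4 -73.9  84.4] a 0.446 F [ 1.3 -4.4 -2. ]
15.9 sink mm (np.float64(47.0), np.float32(46.221134)) tool [514.9 -73.3  84.4] a 0.436 F [ 0.2 -2.7 -1. ]
```

View pics/k90c.png

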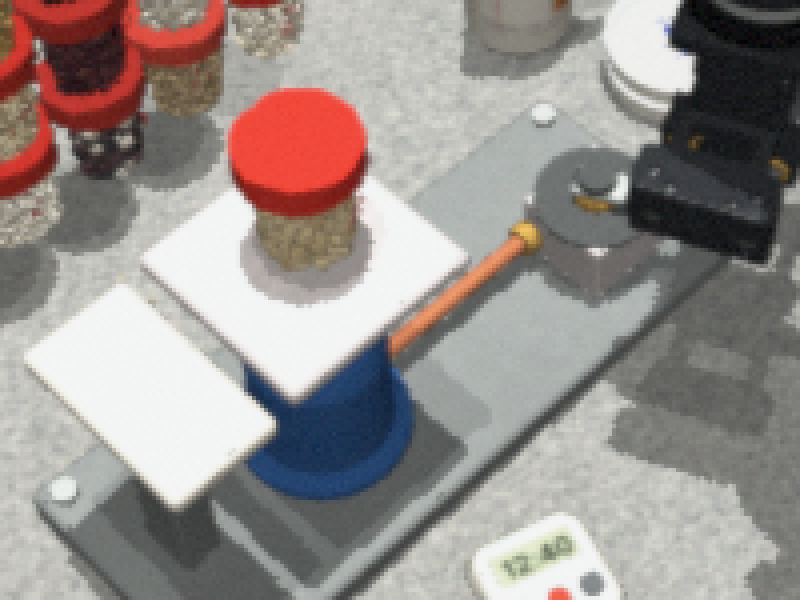

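play_rows --pt "0.1 -3 0 0 0 0 0" --pt "0.1 -2 0 0 0 0 0" --pt "0.1 0 0 0 0 0 0" --pt "0.1 0 0 0 0 0 0" --pt "0.1 0 0 0 0 0 0" --pt "0.1 0 0 0 0 0 0" --pt "0.1 0 0 0 0 0 0" --pt "0.1 0 0 0 0 0 0"

```text
clock: 16.95
tool_pos: [0.5129, -0.0698, 0.0844]
eef_rot: [0.826, -0.564, -0.004, 0.002]
contact_force: [0.8, -4.1, -2.1]
opening: 0.177
```

```bash
python3 m.py ka 1; python3 - <<'E'
from h import *
a=cv2.imread('pics/ka0.png');cv2.imwrite('pics/ka0c.png',cv2.resize(a[240:315,160:280],None,fx=6.6,fy=6.6,interpolation=3))
snap('top','topa.png')
a=cv2.imread('pics/topa.png');cv2.imwrite('pics/topac.png',cv2.resize(a[165:245,165:265],None,fx=7,fy=7,interpolation=3))
E
```

```text
16.95 sink mm (np.float64(47.0), np.float32(46.16286)) tool [512.9 -69.8  84.4] a 0.382 F [ 0.8 -4.1 -2.1]
```

View pics/ka0c.png

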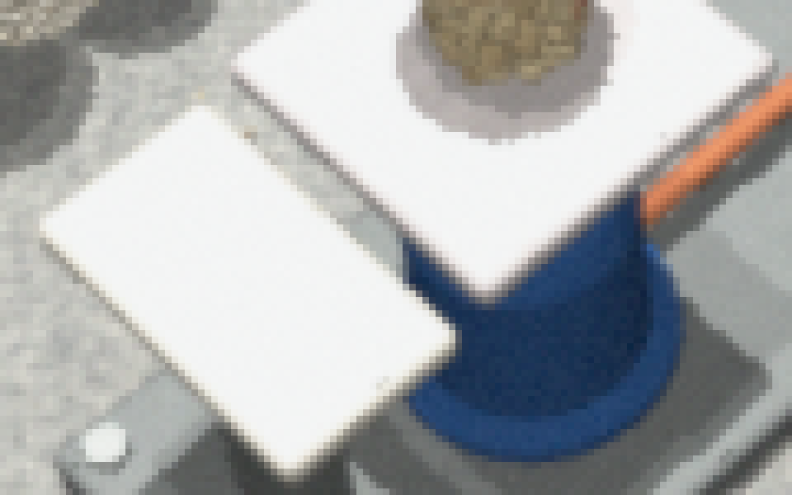

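View pics/topac.png

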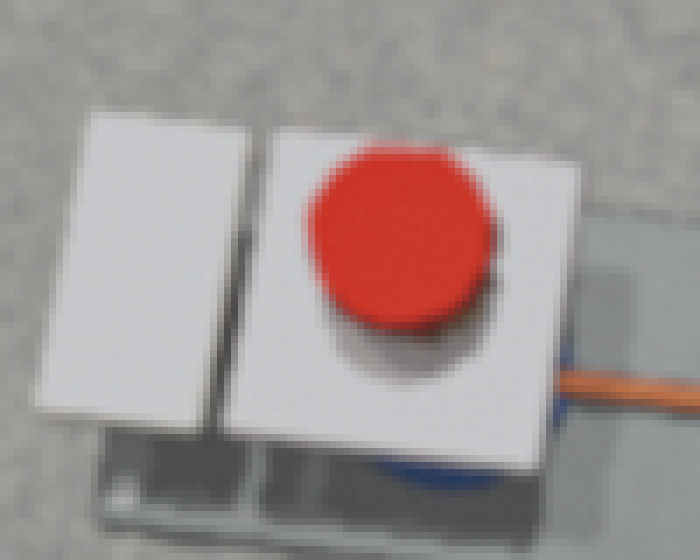

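```bash
cat > fit2.py <<'E'
from fit import *
np.set_printoptions(precision=4,suppress=True)
O.clear()
S=lambda u,v:(u/6.6+160-.42,v/6.6+240-.42);T=lambda u,v:(u/7+165-.43,v/7+165-.43)
for q,a,b in((T(272,128),1,1),(T(580,162),1,-1),(T(540,468),-1,-1),(T(222,432),-1,1)):add('top',q,P(a,b),'p')
for q,a,b in((T(88,110),1,1),(T(248,130),1,-1),(T(205,430),-1,-1),(T(35,408),-1,1)):add('top',q,R(a,b),'r')
n=len(O)
for q,a,b in((S(235,62),1,1),(S(770,60),-1,-1),(S(485,295),-1,1)):add('scene',q,P(a,b),'p')
for q,a,b in((S(42,222),1,1),(S(203,103),1,-1),(S(455,333),-1,-1),(S(290,472),-1,1)):add('scene',q,R(a,b),'r')
A=O[:]
for nm,sel in(('both',A),('scene',A[n:])):
    O[:]=sel
    f=lambda v:res(np.array([*v,0,0,0]))
    s=least_squares(f,[.6058,.0684,-.04,.165,.155],loss='soft_l1',f_scale=1)
    print(nm,s.x,'diff mm',1e3*(s.x[3]-s.x[4]));print(s.fun.reshape(-1,2).round(1).tolist())
E
python3 fit2.py
```

```text
both [ 0.6071  0.069  -0.0399  0.1607  0.1527] diff mm 8.070587055562711
[[0.3, -0.8], [1.0, -0.4], [0.3, 0.4], [-0.1, -0.1], [-0.1, -0.6], [1.1, -0.6], [-0.3, 0.4], [-0.7, 0.5], [-1.9, 0.2], [1.3, -0.3], [-0.0, 0.5], [-1.7, 0.5], [0.1, -1.0], [1.5, 0.1], [0.0, 0.8]]
scene [ 0.6176  0.0609 -0.0501  0.1413  0.1308] diff mm 10.522143443339626
[[-1.1, 0.1], [0.0, 0.3], [-0.7, -0.1], [-0.1, 0.3], [1.1, -0.5], [1.0, -0.0], [-0.0, -0.1]]
```

play_rows --pt "0.1 3.5 0 0 0 0 0" --pt "0.1 3.5 -0.2 0 0 0 0" --pt "0.1 3 -0.3 0 0 0 0" --pt "0.1 1 0 0 0 0 0" --pt "0.1 0 0 0 0 0 0" --pt "0.1 0 0 0 0 0 0" --pt "0.1 0 0 0 0 0 0" --pt "0.1 0 0 0 0 0 0"

```text
clock: 18.05
tool_pos: [0.5149, -0.0743, 0.0844]
eef_rot: [0.828, -0.561, -0.008, 0.001]
contact_force: [-1.9, 2.1, 2.2]
opening: 0.181
```

```bash
python3 m.py kb 1
```

```text
18.05 sink mm (np.float64(47.0), np.float32(46.30241)) tool [514.9 -74.3  84.4] a 0.448 F [-1.9  2.1  2.2]
```

play_rows --pt "0.1 3 -0.3 0 0 0 0" --pt "0.1 2.5 -0.3 0 0 0 0" --pt "0.1 0.5 0 0 0 0 0" --pt "0.1 0 0 0 0 0 0" --pt "0.1 0 0 0 0 0 0" --pt "0.1 0 0 0 0 0 0" --pt "0.1 0 0 0 0 0 0" --pt "0.1 0 0 0 0 0 0"

```text
clock: 19.1
tool_pos: [0.517, -0.0792, 0.0843]
eef_rot: [0.828, -0.56, -0.009, 0.001]
contact_force: [-1.9, 2.8, 1.7]
opening: 0.175
```

```bash
python3 m.py kc 1
```

```text
19.1 sink mm (np.float64(53.00000000000001), np.float32(48.39829)) tool [517.  -79.2  84.3] a 0.521 F [-1.9  2.8  1.7]
```

play_rows --pt "0.1 -5 0.6 0 0 0 0" --pt "0.1 -4.5 0.4 0 0 0 0" --pt "0.1 -4 0 0 0 0 0" --pt "0.1 -3 0 0 0 0 0" --pt "0.1 -2 0 0 0 0 0" --pt "0.1 0 0 0 0 0 0" --pt "0.1 0 0 0 0 0 0" --pt "0.1 0 0 0 0 0 0"

```text
clock: 20.15
tool_pos: [0.5122, -0.0711, 0.0843]
eef_rot: [0.825, -0.566, -0.003, 0.003]
contact_force: [-0.3, -3.7, -1.7]
opening: 0.176
```

```bash
python3 m.py kd 1; python3 - <<'E'
from h import *
a=cv2.imread('pics/kd0.png');cv2.imwrite('pics/kd0c.png',cv2.resize(a[240:315,160:280],None,fx=6.6,fy=6.6,interpolation=3))
snap('top','topd.png')
a=cv2.imread('pics/topd.png');cv2.imwrite('pics/topdc.png',cv2.resize(a[165:245,165:265],None,fx=7,fy=7,interpolation=3))
E
```

```text
20.15 sink mm (np.float64(55.00000000000001), np.float32(48.401554)) tool [512.2 -71.1  84.3] a 0.394 F [-0.3 -3.7 -1.7]
```

View pics/kd0c.png

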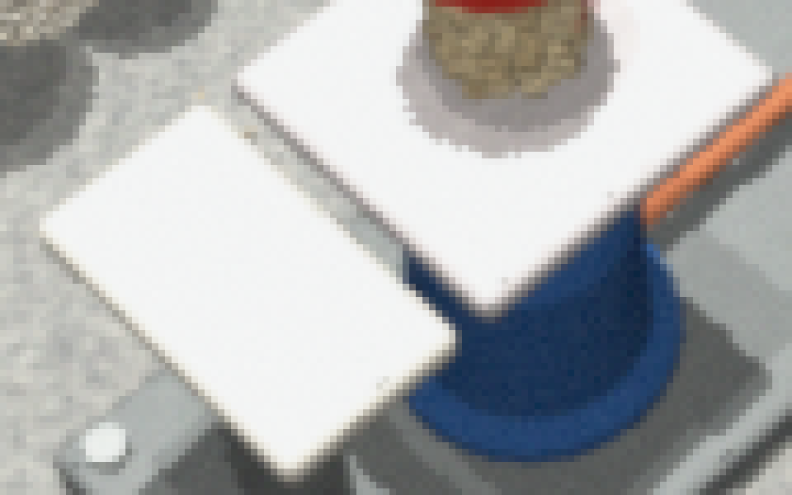

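View pics/topdc.png

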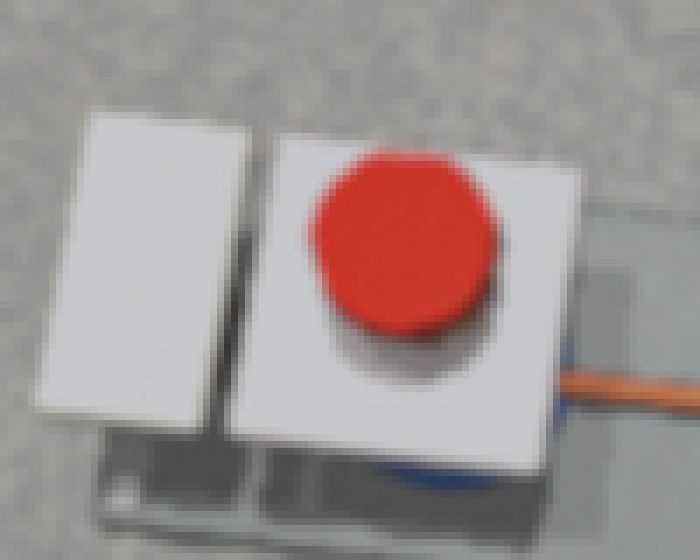

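```bash
sed -e 's/(235,62)/(237,78)/;s/(770,60)/(770,74)/;s/(485,295)/(487,310)/;s/T(272,128)/T(274,133)/;s/T(580,162)/T(582,170)/;s/T(540,468)/T(543,471)/;s/T(222,432)/T(228,438)/' fit2.py>fit3.py
cat >> fit3.py <<'E'
# adjacent-edge check, fixed pose
p=np.array([.6068,.0688,-.04,0,0,0,0])
for sx,m in((.055,np.subtract(S(237,78),S(203,103))),(-.055,np.subtract(S(487,310),S(455,333)))):
    for d in(-.004,0,.004,.008):
        print('scene',sx,d,(proj('scene',W(p,np.array([sx,.125,.155+d])))-proj('scene',W(p,np.array([sx,.133,.155])))).round(2),'meas',m.round(2))
for sx,m in((.055,np.subtract(T(274,133),T(248,130))),(-.055,np.subtract(T(228,438),T(205,430)))):
    for d in(-.004,0,.004,.008):
        print('top',sx,d,(proj('top',W(p,np.array([sx,.125,.155+d])))-proj('top',W(p,np.array([sx,.133,.155])))).round(2),'meas',m.round(2))
E
python3 fit3.py
```

```text
both [ 0.6072  0.0689 -0.0386  0.1534  0.1528] diff mm 0.5559238066472627
[[0.6, -0.7], [1.0, -0.7], [0.2, 0.5], [-0.3, -0.4], [-0.1, -0.6], [1.1, -0.6], [-0.3, 0.4], [-0.6, 0.6], [-1.7, 0.1], [1.4, -0.1], [0.1, 0.5], [-1.7, 0.6], [0.1, -1.0], [1.5, 0.0], [0.1, 0.8]]
scene [ 0.6178  0.061  -0.0482  0.134   0.1311] diff mm 2.9407164115413664
[[-1.0, 0.0], [0.0, 0.4], [-0.7, -0.2], [-0.2, 0.4], [1.0, -0.4], [1.0, -0.1], [0.0, -0.1]]
scene 0.055 -0.004 [ 3.68 -1.25] meas [ 5.15 -3.79]
scene 0.055 0 [ 3.39 -2.52] meas [ 5.15 -3.79]
scene 0.055 0.004 [ 3.09 -3.79] meas [ 5.15 -3.79]
scene 0.055 0.008 [ 2.8  -5.07] meas [ 5.15 -3.79]
scene -0.055 -0.004 [ 3.59 -1.59] meas [ 4.85 -3.48]
scene -0.055 0 [ 3.42 -2.81] meas [ 4.85 -3.48]
scene -0.055 0.004 [ 3.24 -4.03] meas [ 4.85 -3.48]
scene -0.055 0.008 [ 3.06 -5.26] meas [ 4.85 -3.48]
top 0.055 -0.004 [3.52 0.83] meas [3.71 0.43]
top 0.055 0 [3.22 0.38] meas [3.71 0.43]
top 0.055 0.004 [ 2.93 -0.07] meas [3.71 0.43]
top 0.055 0.008 [ 2.63 -0.52] meas [3.71 0.43]
top -0.055 -0.004 [3.63 0.69] meas [3.29 1.14]
top -0.055 0 [3.3  0.41] meas [3.29 1.14]
top -0.055 0.004 [2.97 0.12] meas [3.29 1.14]
top -0.055 0.008 [ 2.63 -0.18] meas [3.29 1.14]
```

play_rows --pt "0.1 -3.5 -0.1 0 0 0 0" --pt "0.1 -3.5 -0.4 0 0 0 0" --pt "0.1 -3.5 -0.7 0 0 0 0" --pt "0.1 -3.5 -0.9 0 0 0 0" --pt "0.1 -3.5 -1.1 0 0 0 0" --pt "0.1 -3 -1.1 0 0 0 0" --pt "0.1 -3 -1.1 0 0 0 0" --pt "0.1 0 0 0 0 0 0"

```text
clock: 21.25
tool_pos: [0.5039, -0.0509, 0.0843]
eef_rot: [0.823, -0.568, -0.005, 0.008]
contact_force: [-0.2, -2.2, -2.2]
opening: 0.181
```

play_rows --pt "0.1 0 -2 0 0 0 0" --pt "0.1 0 -2 0 0 0 0" --pt "0.1 0 -2 0 0 0 0" --pt "0.1 -1 -2 0 0 0 0" --pt "0.1 -1.5 -1 0 0 0 0" --pt "0.1 -1.5 -1 0 0 0 0" --pt "0.1 0 0 0 0 0 0" --pt "0.1 0 0 0 0 0 0"

```text
clock: 22.25
tool_pos: [0.5034, -0.0468, 0.0845]
eef_rot: [0.822, -0.569, -0.011, 0.015]
contact_force: [-1.5, -3.5, -0.1]
opening: 0.177
```

```bash
python3 m.py ke 1; python3 - <<'E'
from h import *
from scipy.spatial.transform import Rotation as R
s=r.get_state();M=R.from_quat(s['eef_rot']).as_matrix();print(M.round(3))
# rotvec in tool frame to upright with x axis along a=0.2
x=np.array([.30,-.954,0]);x/=np.linalg.norm(x);z=np.array([0,0,-1.]);T=np.stack([x,np.cross(z,x),z],1)
print(R.from_matrix(M.T@T).as_rotvec().round(3))
snap('wrist','we.png')
E
```

```text
22.25 sink mm (np.float64(55.00000000000001), np.float32(47.82642)) tool [503.4 -46.8  84.5] a 0.055 F [-1.5 -3.5 -0.1]
[[ 0.352 -0.935 -0.035]
 [-0.936 -0.352 -0.012]
 [-0.001  0.037 -0.999]]
[0.037 0.    0.055]
```

View pics/we.png

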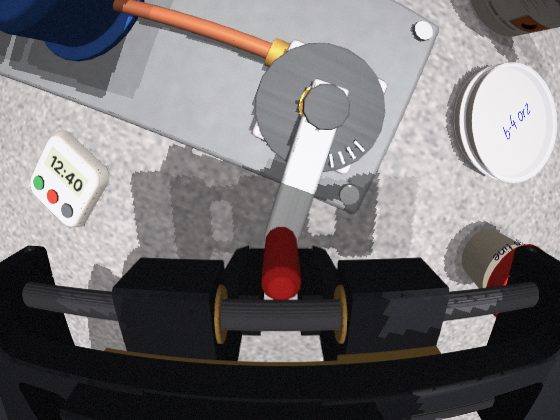

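play_rows --pt "0.35 0 0 0 0 0 0" --pt "0.35 0 0 0 0 0 0" --pt "0.35 0 -3 0 0.015 0 0.02" --pt "0.35 0 -3 0 0.015 0 0.02" --pt "0.35 0 -2 0 0.007 0 0.015" --pt "0.35 0 0 0 0 0 0" --pt "0.35 0 0 0 0 0 0" --pt "0.35 0 0 0 0 0 0"

```text
clock: 23.35
tool_pos: [0.5137, -0.0393, 0.0846]
eef_rot: [0.807, -0.591, 0.001, -0.005]
contact_force: [0.2, 0.0, 0.0]
opening: 0.347
```

play_rows --pt "0.1 0 0 0 0 0 0" --pt "0.1 0 0 0 0 0 0" --pt "0.1 0 0 0 0 0 0" --pt "0.1 0 0 0 0 0 0" --pt "0.1 -1 -0.3 0 0 0 0" --pt "0.1 -1 -0.3 0 0 0 0" --pt "0.1 0 0 0 0 0 0" --pt "0.1 0 0 0 0 0 0"

```text
clock: 24.35
tool_pos: [0.5145, -0.0403, 0.0846]
eef_rot: [0.806, -0.592, 0.003, -0.004]
contact_force: [1.3, -2.3, -0.2]
opening: 0.175
```

```bash
python3 m.py kf 1
```

```text
24.35 sink mm (np.float64(55.00000000000001), np.float32(47.822224)) tool [514.5 -40.3  84.6] a -0.033 F [ 1.3 -2.3 -0.2]
```

play_rows --pt "0.1 -2 -0.7 0 0 0 0" --pt "0.1 -2 -0.7 0 0 0 0" --pt "0.1 -1 -0.3 0 0 0 0" --pt "0.1 0 0 0 0 0 0" --pt "0.1 0 0 0 0 0 0" --pt "0.1 0 0 0 0 0 0" --pt "0.1 0 0 0 0 0 0" --pt "0.1 0 0 0 0 0 0"

```text
clock: 25.4
tool_pos: [0.5143, -0.0368, 0.0846]
eef_rot: [0.805, -0.593, 0.003, -0.003]
contact_force: [0.7, -4.0, -2.4]
opening: 0.178
```

play_rows --pt "0.1 -2 -0.7 0 0 0 0" --pt "0.1 -1.5 -0.5 0 0 0 0" --pt "0.1 -1 -0.3 0 0 0 0" --pt "0.1 0 0 0 0 0 0" --pt "0.1 0 0 0 0 0 0" --pt "0.1 0 0 0 0 0 0" --pt "0.1 0 0 0 0 0 0" --pt "0.1 0 0 0 0 0 0"

```text
clock: 26.4
tool_pos: [0.5141, -0.0342, 0.0846]
eef_rot: [0.804, -0.594, 0.004, -0.001]
contact_force: [0.7, -4.2, -1.5]
opening: 0.178
```

```bash
python3 - <<'E'
from h import *
c=r.get_calibration('wrist');snap('wrist','wf.png')
print(r.get_state()['contact_force'])
def pf(X):
    p=c['R']@X+c['t'];th=np.arctan2(np.hypot(p[0],p[1]),p[2]);k=c['fx']*th/np.hypot(p[0],p[1])
    return c['cx']+k*p[0],c['cy']+k*p[1]
print('hub',pf(np.array([.581,-.0425,.08])))
a=cv2.imread('pics/wf.png');cv2.imwrite('pics/wfc.png',cv2.resize(a[60:320,200:440],None,fx=2.3,fy=2.3,interpolation=3))
E
```

```text
[ 0.96685334 -3.91911923 -1.38905765]
hub (np.float64(338.0840384170738), np.float64(136.37084191320793))
```

View pics/wfc.png

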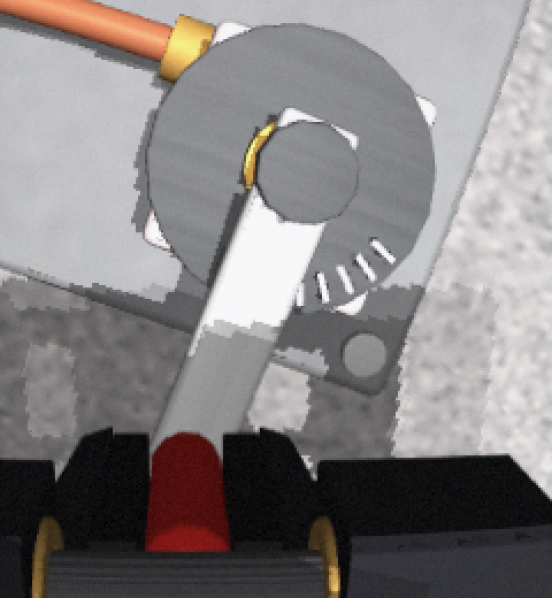

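```bash
cat > ang.py <<'E'
from h import *
def ray(c,uv,z):
    d=np.array([uv[0]-c['cx'],uv[1]-c['cy']]);rr=np.hypot(*d);th=rr/c['fx']
    v=np.array([*(d/rr*np.sin(th)),np.cos(th)]);R=c['R'];C=-R.T@c['t'];w=R.T@v
    return (C+w*(z-C[2])/w[2])[:2]
E
python3 - <<'E'
from ang import *
c=r.get_calibration('wrist')
g=lambda u,v:(u/2.3+200-.3,v/2.3+60-.3)
def line(a,b,z,n):
    p,q=ray(c,g(*a),z),ray(c,g(*b),z);d=q-p;print(n,p.round(4),q.round(4),'ang',np.arctan2(d[1],d[0]).round(3));return d
line((0,264),(100,298),.018,'base front edge'); line((100,298),(365,390),.018,'base front edge')
line((375,390),(525,20),.018,'base right edge')
line((245,195),(155,435),.074,'levL');line((322,225),(240,430),.074,'levR')
h=ray(c,g(308,172),.08);p=ray(c,g(198,432),.074);print('hub',h,'lever pt',p,'dir',np.arctan2(*(p-h)[::-1]))
E
```

```text
base front edge [0.5311 0.0269] [ 0.5297 -0.0043] ang -1.614
base front edge [ 0.5297 -0.0043] [ 0.5259 -0.0891] ang -1.616
base right edge [ 0.5268 -0.0922] [ 0.6502 -0.1003] ang -0.066
levL [ 0.5725 -0.03  ] [ 0.5157 -0.0273] ang 3.093
levR [ 0.5715 -0.0477] [ 0.5224 -0.0453] ang 3.093
hub [ 0.58116785 -0.04021502] lever pt [ 0.51920662 -0.03632321] dir 3.0788646775472146
```

play_rows --pt "0.1 -2 -0.7 0 0 0 0" --pt "0.1 -2 -0.7 0 0 0 0" --pt "0.1 -2 -0.7 0 0 0 0" --pt "0.1 0 0 0 0 0 0" --pt "0.1 0 0 0 0 0 0" --pt "0.1 0 0 0 0 0 0" --pt "0.1 0 0 0 0 0 0" --pt "0.1 0 0 0 0 0 0"

```text
clock: 27.45
tool_pos: [0.514, -0.0338, 0.0845]
eef_rot: [0.803, -0.596, 0.005, 0.002]
contact_force: [1.1, -4.4, -1.2]
opening: 0.177
```

play_rows --pt "0.1 -1 -0.4 0 0 0 0" --pt "0.1 -2 -0.7 0 0 0 0" --pt "0.1 -2 -0.7 0 0 0 0" --pt "0.1 -2 -0.7 0 0 0 0" --pt "0.1 -3 -1 0 0 0 0" --pt "0.1 -3 -1 0 0 0 0" --pt "0.1 -3 -1 0 0 0 0" --pt "0.1 -3 -1 0 0 0 0"

```text
clock: 28.45
tool_pos: [0.5141, -0.0315, 0.0844]
eef_rot: [0.797, -0.604, 0.011, 0.01]
contact_force: [0.4, -10.2, -2.3]
opening: 0.181
```

play_rows --pt "0.1 1 0.3 0 0 0 0" --pt "0.15 0 0 0 0 0 0" --pt "0.25 0 0 0 0 0 0" --pt "0.4 0 0 0 0 0 0" --pt "0.5 0 0 0 0 0 0" --pt "0.5 0 0 0 0 0 0" --pt "0.5 0 0 0 0 0 0" --pt "0.5 0 0 0 0 0 0"

```text
clock: 29.45
tool_pos: [0.5133, -0.0282, 0.0843]
eef_rot: [0.798, -0.602, 0.009, 0.009]
contact_force: [0.6, 0.8, 0.1]
opening: 0.499
```

play_rows --pt "0.5 0 0 -10 0 0 0" --pt "0.5 0 0 -20 0 0 0" --pt "0.5 0 0 -20 0 0 0" --pt "0.5 0 0 -20 0 0 0" --pt "0.5 0 0 -20 0 0 0" --pt "0.5 0 0 -20 0 0 0" --pt "0.5 0 0 -10 0 0 0" --pt "0.5 0 0 0 0 0 0"

```text
clock: 30.45
tool_pos: [0.5126, -0.0256, 0.2118]
eef_rot: [0.798, -0.603, 0.01, 0.009]
contact_force: [-0.1, 0.8, -0.0]
opening: 0.504
```

```bash
python3 m.py kg 1; python3 - <<'E'
from h import *
c=r.get_calibration('wrist');np.save('cg.npy',c,allow_pickle=True);print(r.get_state()['tool_pos'])
snap('wrist','wg.png')
a=cv2.imread('pics/wg.png');cv2.imwrite('pics/wgc.png',cv2.resize(a[60:260,180:420],None,fx=3,fy=3,interpolation=3))
E
```

```text
30.45 sink mm (np.float64(55.00000000000001), np.float32(49.423622)) tool [512.6 -25.6 211.8] a -0.242 F [-0.1  0.8 -0. ]
[ 0.51233968 -0.02558353  0.21138606]
```

View pics/wgc.png

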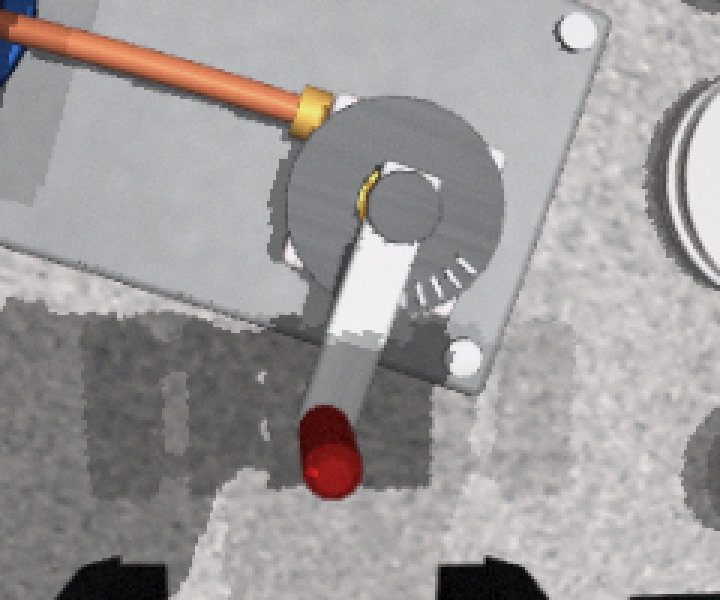

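View pics/kg0.png

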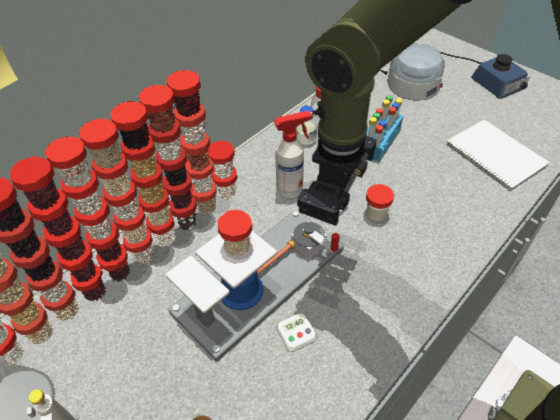

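```bash
python3 - <<'E'
from ang import *
c=r.get_calibration('wrist')
g=lambda u,v:(u/3+180-.3,v/3+60-.3)
def line(a,b,z,n):
    p,q=ray(c,g(*a),z),ray(c,g(*b),z);d=q-p;print(n,p.round(4),q.round(4),'ang',np.arctan2(d[1],d[0]).round(3));return d
line((0,243),(460,392),.018,'base front edge')
line((487,385),(608,25),.018,'base right edge')
line((360,230),(304,405),.074,'levL');line((413,248),(357,425),.074,'levR')
h=ray(c,g(404,206),.08);p=ray(c,g(333,471),.122);print('hub',h,'pin top',p,'dir',np.arctan2(*(p-h)[::-1])-np.pi,np.hypot(*(p-h)))
E
```

```text
base front edge [0.5327 0.0853] [ 0.524  -0.0872] ang -1.621
base right edge [ 0.5292 -0.096 ] [ 0.6676 -0.1002] ang -0.03
levL [ 0.5705 -0.0307] [ 0.5162 -0.0294] ang 3.117
levR [ 0.5699 -0.047 ] [ 0.5146 -0.0464] ang 3.13
hub [ 0.5808115  -0.04022669] pin top [ 0.51212925 -0.03677611] dir -0.050197575958058405 0.06876886894847199
```

```bash
python3 - <<'E'
from plant import r
print(r.finish_job(), r.get_state()['clock'])
E
```

```text
the job is handed in; nothing more can be done
the job is handed in; nothing more can be done
```

I lowered the platform to about level with the side rest, shut the valve against its stop and handed the job in at about 30.5 s. The hand-in reported no verdict.

**Sinking:** I gripped the red handle lightly and opened the valve in small steps. The platform began to sink at a lever angle of roughly 0.5 rad and went down at about 10–12 mm/s. I stopped it at 47 mm, measured, opened again for the last 8 mm and stopped at 55 mm.

**Level with the rest:** The final fit using both cameras put the platform 0.6 mm above the rest. The other estimates disagreed slightly:

| Check | Platform above rest |
|---|---|
| Both cameras, final picture | +0.6 mm |
| Scene camera only, final picture | +2.9 mm |
| Heights fitted before moving | about −1.3 mm |
| Gap between adjacent edges | about −1 to 0 mm |

These are all within the 6 mm allowed.

**Valve shut:** In the last push the force rose to about 10 N at the lever's own stiffness, about 0.06 rad of bend, so the valve was on its stop. After release, the lever angle read from the wrist picture was 0 to 0.04 rad, good to about ±0.02 rad.

**What went less smoothly:** While closing, the pads slid about 7 mm along the lever and the tool tilted slightly. I opened the fingers, re-centred and gripped again; forces stayed low and the platform did not move.

**Last pictures:** The cup stands on the platform, the timer, dishes and flour cup look unmoved, and the gripper is clear above the lift.

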